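Seat the relay, then wedge up and hold the test plate

ROBOT

A 6-joint arm with a two-finger parallel gripper is mounted at the origin on the work surface; the furniture and walls round the work are solid. World frame = base frame: x ahead of the robot, y to its left, z up, the work surface at z = 0. Lengths are in mm, angles in rad, forces in N, time in s.
With the tool pointing down it reaches from about 350 to 975 mm from the base axis. Payload 7.1 kg.
Tool frame: the origin (TCP) lies midway between the tips of the shut fingers; the grasp point (between the pads) lies 19 mm behind it (ctrl.grip_point_offset is the distance from the TCP to the grasp point, in mm); z points along the fingers, y is the line along which they close (so a half turn about z gives the same grasp; the last joint's range is limited). The gripper opens to 88 mm and grips with 3 to 60 N. Pads are 20 mm wide; open, the fingers measure 115 mm over their backs; the gripper's body (75 mm by 178 mm) begins 61 mm behind the grasp point.
Start: joints at [-1.325, 0.423, 1.63, -0, 1.089, -0.019], TCP at [163.591, -603.193, 195.075] pointing down, gripper open.
Joint ranges: [-3, 3], [-0.9, 2.11], [0.09, 2.58], [-1.31, 4.45], [0.11, 2.69], [-2.54, 2.54]. Speed limits (rad/s): [2.39, 2.39, 3.01, 3.14, 3.14, 3.14].

INTERFACE

Orientations are given as a rotation vector (axis times angle).
In Python, from workcell import get_obs, optics, close_job, spotter, ctrl gives the robot as it stands. The module is installed in compiled form; this text tells all that it offers.
- The arm moves only by the tool move_arm, never from a script. Its argument "rows" is a list of rows, each a list of 5 numbers: the shift along the tool's x, y, z in cm, then the turn about the tool's z in degrees, then the opening in per cent of the stroke, from 0 (shut) to 100 (fully open). A call has 1 to 10 rows; each row shifts and turns the commanded pose from where the row before left it, along the tool's axes as they then stand; what a row does not reach is not made up. A row lasts 1/8 s, in which the tool goes at most 62.5 mm and 10.7 degrees, less where a joint would pass 70% of its speed; a pose out of reach is approached as far as the arm can. A call with a gripper value outside its range is refused whole. The fingers move at their own pace and stop on an object; the grip force is fixed at half the most. Time passes only in rows, so rows that do not move let the fingers close. It gives the time, the measured TCP pose, the force, the opening and the grip force at its end, in the units of the state.
- get_obs(): the state, without advancing time (a new reading comes with each control period).
- optics.get_image(name): name is "scene" or "side" or "wrist"; returns the picture (480x640x3 uint8, blue, green, red); there is no depth.
- optics.calibration(name): a dict with "camera_matrix" (3x3 intrinsics, pixels), "distortion" ([k1, k2, p1, p2, k3] as OpenCV has them; the pictures are not rectified), "xyz" and "orientation" of the camera in the world. Camera axes: x right, y down, z forward; pixel columns grow to the right and rows downward; lengths in mm; the calibration is good to about 2 mm. A picture is of the moment at which its call begins: read the wrist's pose just before it. calibration takes no time and is no camera call; for the wrist camera it gives the pose at the moment of the call.
- close_job(): hands the job in; it is judged then, once.
Trained networks look in the newest picture that a camera, given by its name, has taken for a name from the list of things; names that differ only in an ending like _2 or _b are one class to them, and where a whole thing is asked for, a point or a joint stands for the part that bears it (a point fixed in the world has none). Each returns a list of dicts, best first, with "conf" (0 to 1); they miss things now and then, are a little off and sometimes report something else, mostly with a low value. They report only what shows in the picture. A call takes as long as a camera call. They do not tell look-alikes from the thing itself.
- spotter.find_in(camera, label): "point" ([column, row] in pixels, amid what is visible of it).
- spotter.regions_of(camera, label): "region" (480x640 bool, what is visible of it) and "point" ([column, row] in pixels, amid what is visible of it).
The state is a dict: "t": time; "qpos": joint angles; "qvel": joint speeds; "joint_torque": joint torques, N m; "ee_pos": TCP position; "orientation": TCP orientation; "ft_force": force on the tool from outside, world axes, zero at the start; "moment": the same for the moment, N m; "width": finger opening in mm; "grasp_force": force on a finger pad.
Only numpy, scipy, OpenCV 4.12 (cv2) and the standard library are available. Lean on these libraries where they do the work, as an engineer would, in place of code of your own. Each camera call takes 0.05 s, during which the arm holds its last target. There are 200 camera calls.

TASK

Plug the loose relay fully home into the socket on the fixture's tilting plate and let go of it. Then take the steel wedge and, keeping it flat on the desk, push its thin end in under the middle of the plate's round nose bar until the nose has just lifted off its rests, by about 4 mm. Finish still holding the wedge there, so that a colleague can tighten the hinge screw; nothing but the wedge may hold the plate up, and the other things stay where they are.

Things in the scene. Friction and masses are not known exactly. Their poses are not given: they have to be found in the camera images.
- fixture: Tilting test fixture, fixed to the desk (place and yaw vary). Origin on the desk under the middle of the nose bar; x points from its open front to the hinge (the way the wedge is pushed), z up. Two dark side rails, 10 mm high, x -6 to 145 mm, y 30 to 53 mm either side; the 61 mm slot between them has the bare desk as floor and is free to x = 105 mm. Ears at x = 115 to 145 mm; width there 135 mm.
- plate (a joint): Tilt of the aluminium plate (0.6 kg, 105 mm wide, top 22 mm above the desk) about the hinge pin, which is parallel to fixture y at x = 130 mm, z = 18 mm. 0 rad = lying on the rests, grows as the nose rises; 0.031 rad = nose 4 mm up. Tilts freely up to 0.35 rad and falls back by its weight, about 3 N at the nose.
- nose (a point): Underside of the steel nose bar (round, 12 mm diameter, 105 mm long along fixture y) at the middle of the plate's front edge; 10 mm above the desk when the plate lies down with the bar's ends on the rails. Moves with the plate.
- socket (a point): Middle of the socket's mouth, in the black block (50 x 44 mm, 15 mm high) on the plate, 80 mm behind the nose bar; 37 mm above the desk when the plate lies down. Hole 24 mm along x by 18 mm along y (1 mm larger all round than the relay's foot), mouth chamfered, 13 mm deep. Axes as the plate's: x from nose to hinge, z up.
- relay: Plug-in relay standing loose on its foot: grey case on a black base, 30 (x) x 24 (y) mm, 50 mm high in all, 60 g. Origin under the middle of the foot, z up. The lowest 12 mm are the plug foot, 22 (x) x 16 (y) mm, tapered in its last 3 mm. Fits either way round, x along the socket's x; home, the case's shoulder sits on the block and the origin is 12 mm below the mouth.
- wedge: Steel wedge flat on the desk, 0.25 kg. Origin on its underside below the middle of the grip block (26 (x) x 24 (y) mm, 46 mm high); x points to the thin end. The ramp, 32 mm wide, falls from 19.5 mm high at x = 13 mm to 3 mm at the tip, x = 79 mm (1 in 4). It touches the resting nose bar with the tip about 27 mm past the bar's middle, and lifts it 1 mm for each 4 mm more.
- transformer: Bystander, not to be moved: small blue potted transformer cube, 26 x 26 x 31 mm. Origin under its middle.
- tip_cleaner: Bystander, not to be moved: tin of copper wool, diameter 42 mm, 48 mm high. Origin under its middle.
- power_bank: Bystander, not to be moved: grey power bank lying flat, 50 x 102 x 16 mm. Origin under its middle.
- component_tester: Bystander, not to be moved: black hand-held tester lying flat, 52 x 68 x 20 mm. Origin under its middle.
- solder_spool: Bystander, not to be moved: standing solder reel with flanges, diameter 37 mm, 62 mm high. Origin under its middle.
- toothpick_jar: Bystander, not to be moved: jar of wooden sticks, diameter 33 mm, 72 mm high. Origin under its middle.
- tweezers: Bystander, not to be moved: black tweezers lying flat, 114 mm long, 8 mm high. Origin under its middle.
Mind the look-alikes: they are no part of the job. Leave any red look-alike of the relay alone.

How it is judged (in metres and radians):
On the way, in this order (a step that is already met when the one before it is completed fails the run):
1. the relay is fully home in the socket and let go (z of relay in the frame of socket below -0.0095 m and x of relay in the frame of socket between -0.003 and 0.003 m and y of relay in the frame of socket between -0.003 and 0.003 m and angle between the z axis of relay and the z axis of socket, either way round below 0.12 rad and contact force between the fingers and relay below 0.2 N and value of joint plate below 0.008 rad), for 0.2 s.
2. the wedge, held and flat on the desk, alone has lifted the nose 2 to 6.5 mm (value of joint plate between 0.0154 and 0.05 rad and contact force between wedge and plate above 0.7 N and contact force between each of the arm, the fingers and plate below 0.3 N and contact force between the fingers and wedge above 1 N and height (world z) of wedge below 0.005 m and angle between wedge's own z axis and vertical below 0.1 rad), for 0.3 s.
At the end, for the whole second after the job is handed in: Relay home in the socket (9.5 mm or more, within 3 mm, 0.12 rad), not touched. Nose 2 to 6.5 mm up, carried by the wedge (0.7 N or more), not by the robot; wedge flat on the desk (5 mm, 0.1 rad), fingers on it with 1 N or more. No bystander moved over 30 mm (all of step 2 and z of relay in the frame of socket below -0.0095 m and x of relay in the frame of socket between -0.003 and 0.003 m and y of relay in the frame of socket between -0.003 and 0.003 m and angle between the z axis of relay and the z axis of socket, either way round below 0.12 rad and contact force between the fingers and relay below 0.2 N); the arm keeps its last pose, push and grip.
It fails at once if a bystander is moved by more than 30 mm (distance of any of transformer, tip_cleaner, power_bank, component_tester, solder_spool, toothpick_jar, tweezers from where it was at the start of the episode above 0.03 m).
It also fails if it takes over 58 s, if anything falls off the work surface, if the arm or the gripper's body presses on something with over 40 N, if the wrist force passes 120 N, or if a joint passes its speed limit or range.

## Working session

There is one attempt and no reset: what is moved stays moved. The work goes in short steps, Python scripts to look and compute and a tool call to move; the robot and the scene stay as the last step left them, time stands still between calls to the robot, and variables do not carry over. Pictures are saved under pics/ and viewed, at most 10 in all, crops included, and the job is handed in when it is done.

Besides the shell and the picture viewer there is one more tool, called after "Emit:" as name(argument=value, ...), one argument or row to a line, values as JSON. move_arm: Moves the arm, as the interface text tells. Its arguments: {"type":"object","properties":{"rows":{"type":"array","items":{"type":"array","items":{"type":"number"}}}},"required":["rows"]}

```bash
mkdir -p pics; python3 - <<'E'
from workcell import get_obs, optics
import cv2,numpy as np
o=get_obs();print(o['t'],o['ee_pos'],o['orientation'])
a=optics.get_image('scene');b=optics.get_image('side')
cv2.imwrite('pics/scene.png',a);cv2.imwrite('pics/side.png',b)
for n in('scene','side','wrist'):
    c=optics.calibration(n);print(n,{k:np.round(v,3).tolist() for k,v in c.items()})
E
```

```text
0.0 [ 163.45223384 -602.62313014  194.32166604] [-3.11259067e+00 -4.14510729e-01  2.31192453e-04]
scene {'camera_matrix': [[506.758, 0.0, 317.503], [0.0, 506.758, 233.854], [0.0, 0.0, 1.0]], 'distortion': [-0.042, 0.0, 0.0, 0.0, 0.0], 'xyz': [-9.995, 538.234, 429.066], 'orientation': [-0.963, 2.128, -1.375]}
side {'camera_matrix': [[615.26, 0.0, 330.656], [0.0, 615.26, 234.193], [0.0, 0.0, 1.0]], 'distortion': [-0.159, 0.0, 0.0, 0.0, 0.0], 'xyz': [1083.192, -154.253, 1089.453], 'orientation': [-2.241, -1.567, 0.379]}
wrist {'camera_matrix': [[374.366, 0.0, 320.413], [0.0, 374.366, 241.157], [0.0, 0.0, 1.0]], 'distortion': [-0.019, 0.0, 0.0, 0.0, 0.0], 'xyz': [233.0, -583.835, 384.081], 'orientation': [2.318, -1.774, -0.241]}
```

View pics/scene.png

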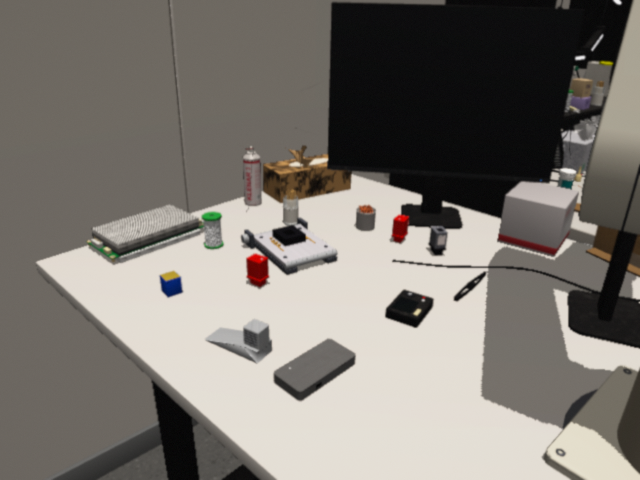

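View pics/side.png

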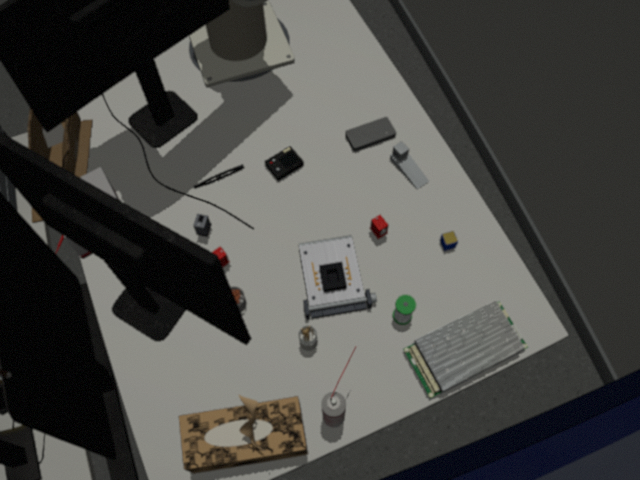

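The scene view shows the grey relay at (438,239), with red look-alikes at (400,228) and (258,269). The wedge is at (245,340) and the fixture at (292,245). In the side view the relay is at (202,224), the reds at (221,257) and (379,226), the wedge at (408,163) and the fixture at (333,275).

```bash
cat > h.py <<'E'
from workcell import get_obs, optics, spotter
import cv2,numpy as np
from scipy.spatial.transform import Rotation as R
from scipy.optimize import least_squares
def ray(c,px):
    K=np.array(c['camera_matrix']);D=np.array(c['distortion'])
    u=cv2.undistortPoints(np.array(px,float).reshape(-1,1,2),K,D).reshape(-1,2)
    return R.from_rotvec(c['orientation']).apply(np.c_[u,np.ones(len(u))])
def onz(c,px,z):
    r=ray(c,px);p=np.array(c['xyz']);return p+r*((np.asarray(z)-p[2])/r[:,2])[:,None]
def proj(c,P):
    Rm=R.from_rotvec(c['orientation']).as_matrix().T
    return cv2.projectPoints(np.array(P,float).reshape(-1,1,3),cv2.Rodrigues(Rm)[0],-Rm@np.array(c['xyz']),np.array(c['camera_matrix']),np.array(c['distortion']))[0].reshape(-1,2)
def box(sx,sy,z0,z1,x0=0,y0=0):
    return np.array([[x0+a*sx/2,y0+b*sy/2,z] for z in(z0,z1) for a in(-1,1) for b in(-1,1)])
def place(P,x,y,yaw): return R.from_euler('z',yaw).apply(P)+[x,y,0]
E
python3 - <<'E'
from h import *
cs,cd=optics.calibration('scene'),optics.calibration('side')
S={'relay':([438,239],[202,224],25),'red1':([400,228],[221,257],25),'red2':([258,269],[379,226],25),'wedgegrip':([256,338],[401,152],30),'socket':([291,235],[332,276],37),'jar':([213,230],[404,309],36),'spool':([291,210],[308,338],31),'tin':([366,218],[237,297],24),'cube':([171,284],[449,240],15),'bank':([316,367],[371,134],8),'tester':([410,307],[284,162],10),'tweez':([470,286],[219,176],4)}
for k,(a,b,z) in S.items(): print(k,onz(cs,[a],z)[0].round(),onz(cd,[b],z)[0].round())
# whole side crop enlarged, monitor edge
print(onz(cd,[[249,340],[210,0],[50,130],[0,140]],300).round(), onz(cs,[[433,212],[400,210],[460,215]],0).round())
b=optics.get_image('side');a=optics.get_image('scene')
cv2.imwrite('pics/c1.png',np.hstack([cv2.resize(b[120:320,180:380],(400,400),interpolation=2),cv2.resize(a[190:300,340:450],(400,400),interpolation=2)]))
E
```

```text
relay [ 477. -213.   25.] [ 467. -204.   25.]
red1 [ 557. -198.   25.] [ 549. -187.   25.]
red2 [600. 114.  25.] [591. 121.  25.]
wedgegrip [442. 232.  30.] [448. 229.  30.]
socket [649.   4.  37.] [663.  -3.  37.]
jar [762. 101.  36.] [769.  98.  36.]
spool [755. -83.  31.] [759. -83.  31.]
tin [ 636. -185.   24.] [ 638. -181.   24.]
cube [664. 240.  15.] [662. 242.  15.]
bank [368. 193.   8.] [369. 194.   8.]
tester [376.  -6.  10.] [375.  -5.  10.]
tweez [ 357. -141.    4.] [ 356. -143.    4.]
[[ 817. -176.  300.]
 [ 172.  -64.  300.]
 [ 366. -389.  300.]
 [ 352. -477.  300.]] [[ 601. -371.    0.]
 [ 657. -322.   -0.]
 [ 551. -404.    0.]]
```

View pics/c1.png

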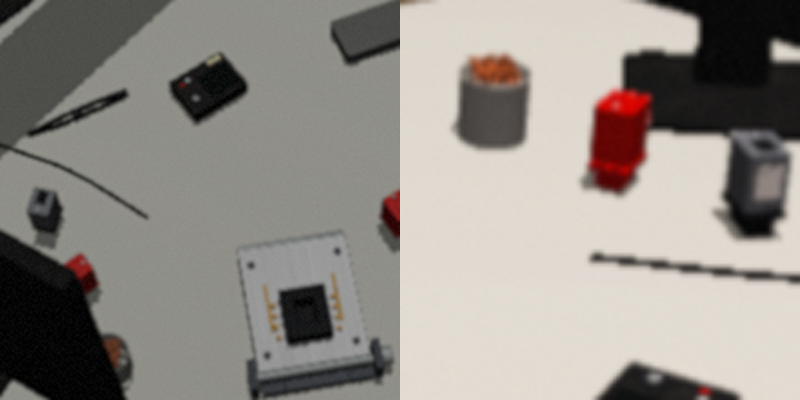

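The crop confirms the grey relay at side (202,224) and scene (438,239); the red ones are look-alikes. Next I need to locate the monitors, since they are obstacles near the arm's start.

```bash
python3 - <<'E'
from h import *
cs,cd=optics.calibration('scene'),optics.calibration('side')
def tri(a,b):
    p,q=np.array(cs['xyz']),np.array(cd['xyz']);r,s=ray(cs,[a])[0],ray(cd,[b])[0]
    r/=np.linalg.norm(r);s/=np.linalg.norm(s)
    t=np.linalg.lstsq(np.c_[r,-s],q-p,rcond=None)[0];A,B=p+t[0]*r,q+t[1]*s
    return ((A+B)/2).round(),np.linalg.norm(A-B).round()
for n,s in dict(TL=[330,5],BL=[328,172],TR=[582,12],BR=[555,180]).items():
    for d in([249,342],[212,250],[2,137]): print(n,d,*tri(s,d))
print('bases',onz(cd,[[163,117],[155,310],[162,340],[115,310]],0).round(),onz(cs,[[431,215],[610,315]],0).round())
print('mon1',[tri(s,d) for s in([640,5],[590,230],[605,235]) for d in([228,0],[50,130])])
print('arm px',proj(cs,[[163,-603,200],[0,0,150]]),proj(cd,[[163,-603,200],[163,-603,400],[0,0,150]]))
cv2.imwrite('pics/w0.png',optics.get_image('wrist'))
E
```

```text
TL [249, 342] [ 831. -201.  417.] 76.0
TL [212, 250] [ 744. -178.  429.] 13.0
TL [2, 137] [ 707. -273.  520.] 274.0
BL [249, 342] [ 752. -183.   95.] 0.0
BL [212, 250] [ 637. -150.  150.] 117.0
BL [2, 137] [ 564. -254.  287.] 478.0
TR [249, 342] [ 584. -271.  349.] 514.0
TR [212, 250] [ 494. -254.  343.] 377.0
TR [2, 137] [ 411. -445.  407.] 55.0
BR [249, 342] [ 536. -280.   77.] 440.0
BR [212, 250] [ 433. -259.  102.] 269.0
BR [2, 137] [ 328. -466.  178.] 155.0
bases [[ 156. -222.    0.]
 [ 600. -338.    0.]
 [ 662. -339.    0.]
 [ 574. -412.    0.]] [[ 593. -353.   -0.]
 [ 166. -237.    0.]]
mon1 [(array([215., -52., 397.]), np.float64(109.0)), (array([ 342., -395.,  387.]), np.float64(156.0)), (array([140., -13., 232.]), np.float64(49.0)), (array([ 243., -416.,   97.]), np.float64(104.0)), (array([128., -14., 227.]), np.float64(39.0)), (array([ 224., -425.,   86.]), np.float64(88.0))]
arm px [[712.49894455 151.08764396]
 [738.90878908 348.77423229]] [[-42.77253055 116.59006918]
 [-94.69828589  47.98858469]
 [230.34277248  -4.9190962 ]]
```

View pics/w0.png

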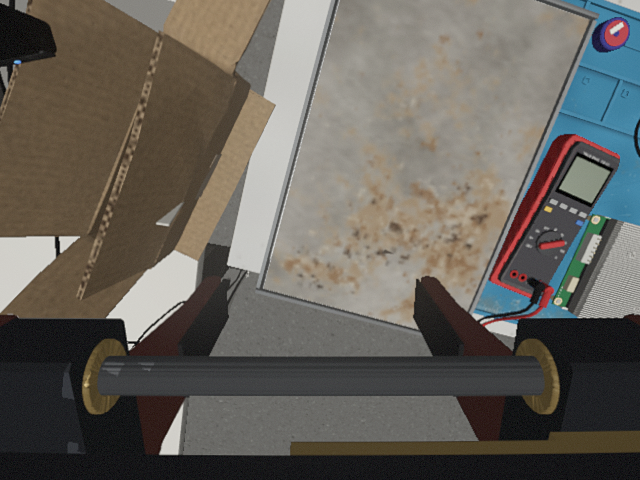

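The wrist view looks down beside the desk: a cardboard box, a rusty plate and a multimeter, with no job items. The monitors lie between here and the work area, so I'll enlarge both views of monitor 1.

```bash
python3 - <<'E'
from h import *
a=cv2.imread('pics/scene.png');b=cv2.imread('pics/side.png')
f=lambda i:np.clip((i/255.)**0.5*255,0,255).astype('uint8')
cv2.imwrite('pics/c2.png',np.hstack([cv2.resize(f(a[0:480,440:640]),(250,600),interpolation=2),cv2.resize(f(b[0:350,0:310]),(531,600),interpolation=2)]))
E
```

```text
(no output)
```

View pics/c2.png

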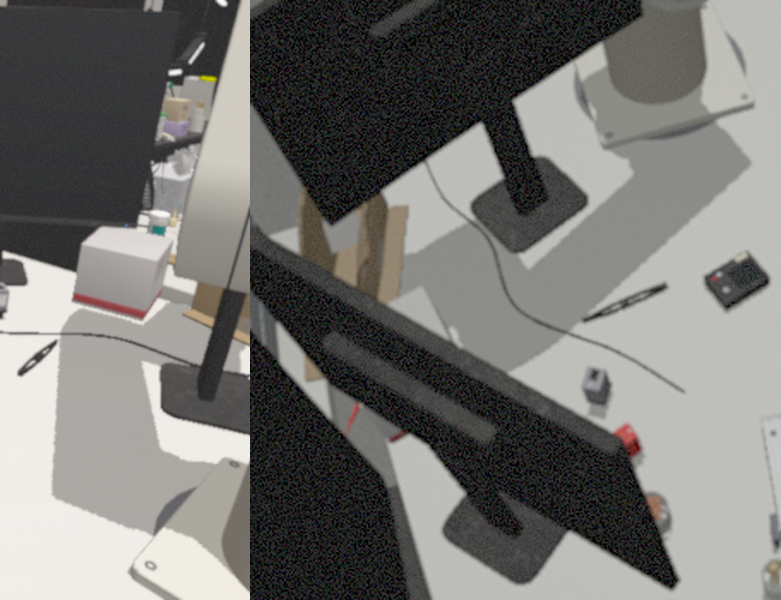

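```bash
python3 - <<'E'
from h import *
cs,cd=optics.calibration('scene'),optics.calibration('side')
for z in(80,95,120,150): print(z,onz(cd,[[50,130],[228,9],[146,64]],z).round().tolist())
print('scene',[onz(cs,[[582,220],[632,232],[608,70]],z).round().tolist() for z in(80,120,150,250)])
print('m2 line',onz(cd,[[2,137],[216,260]],430).round().tolist(),onz(cs,[[330,5]],430).round())
print('base disc px',proj(cd,[[0,0,0],[0,0,100]]))
E
```

```text
80 [[166.0, -455.0, 80.0], [-36.0, -6.0, 80.0], [64.0, -222.0, 80.0]]
95 [[179.0, -450.0, 95.0], [-19.0, -8.0, 95.0], [79.0, -221.0, 95.0]]
120 [[202.0, -443.0, 120.0], [8.0, -12.0, 120.0], [104.0, -219.0, 120.0]]
150 [[229.0, -434.0, 150.0], [42.0, -16.0, 150.0], [134.0, -217.0, 150.0]]
scene [[[288.0, -383.0, 80.0], [207.0, -398.0, 80.0], [1237.0, -3115.0, 80.0]], [[254.0, -277.0, 120.0], [183.0, -290.0, 120.0], [1094.0, -2696.0, 120.0]], [[229.0, -198.0, 150.0], [164.0, -210.0, 150.0], [987.0, -2382.0, 150.0]], [[143.0, 66.0, 250.0], [102.0, 58.0, 250.0], [629.0, -1336.0, 250.0]]]
m2 line [[468.0, -420.0, 430.0], [754.0, -181.0, 430.0]] [[-260.  773.  430.]]
base disc px [[238.8224544   42.81582417]
 [233.30454416  11.84964825]]
```

Emit:
move_arm(
  rows=[
    [0, 0, -5, 0, 100],
    [0, 0, -6, 0, 100],
    [0, 0, -6, 0, 100],
    [0, 0, -6, 0, 100],
    [0, 0, -6, 0, 100],
    [0, 0, -4, 0, 100],
  ],
)

```text
t: 1.0
ee_pos: [163.6, -603.3, 528.5]
orientation: [3.111, 0.414, 0.001]
ft_force: [0.5, -0.9, -0.1]
width: 88.2
grasp_force: 0.0
```

```bash
python3 - <<'E'
from h import *
o=get_obs();print(o['t'],o['ee_pos'],o['qpos'].round(3) if hasattr(o['qpos'],'round') else o['qpos'],o['ft_force'])
c=optics.calibration('wrist');print(c['xyz'],c['orientation'],R.from_rotvec(o['orientation']).as_matrix().round(3))
cv2.imwrite('pics/w1.png',optics.get_image('wrist'))
E
```

```text
1.0 [ 163.61661696 -603.26266191  528.51806411] [-1.325  0.238  1.162  0.     1.738 -0.019] [ 0.51723663 -0.90031196 -0.11545268]
[ 232.92904432 -583.52789501  718.2221335 ] [ 2.31575325 -1.7728191  -0.23487165] [[ 0.965  0.262  0.001]
 [ 0.262 -0.965 -0.003]
 [-0.     0.003 -1.   ]]
```

View pics/w1.png

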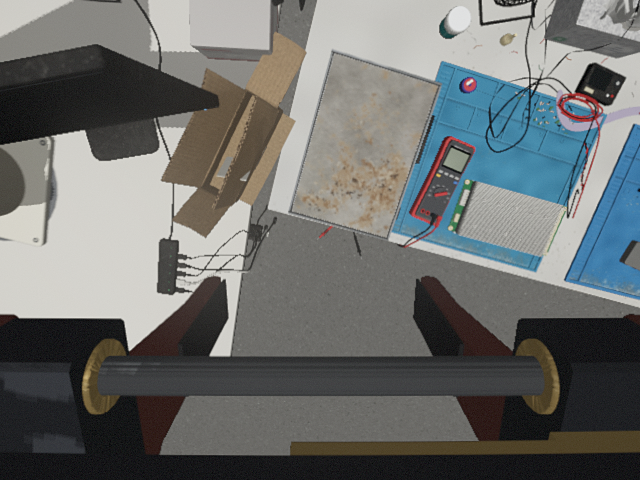

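The wrist view shows monitor 1's end edge from (98,46) to (218,100), the box by (235,140) and the white box at (230,25).

```bash
python3 - <<'E'
from h import *
cs,cd,cw=[optics.calibration(n) for n in('scene','side','wrist')]
def tri(c1,a,c2,b):
    p,q=np.array(c1['xyz']),np.array(c2['xyz']);r,s=ray(c1,[a])[0],ray(c2,[b])[0]
    r/=np.linalg.norm(r);s/=np.linalg.norm(s)
    t=np.linalg.lstsq(np.c_[r,-s],q-p,rcond=None)[0];A,B=p+t[0]*r,q+t[1]*s
    return ((A+B)/2).round(),np.linalg.norm(A-B).round()
print('bottom side/wrist',tri(cd,[50,130],cw,[218,100]),'scene/wrist',tri(cs,[582,220],cw,[218,100]),tri(cs,[632,232],cw,[218,100]))
for z in(95,150,300,350,400,430,450,500): print(z,onz(cw,[[218,100],[98,46],[0,65],[0,145]],z)[:,:2].round().tolist())
print('sidebox',onz(cw,[[190,40],[270,55]],150).round(),'roundbase',onz(cw,[[10,190],[50,140],[45,243]],0).round())
E
```

```text
bottom side/wrist (array([ 245., -433.,  164.]), np.float64(8.0)) scene/wrist (array([ 272., -405.,   72.]), np.float64(46.0)) (array([ 231., -417.,   73.]), np.float64(37.0))
95 [[249.0, -418.0], [278.0, -226.0], [213.0, -80.0], [89.0, -86.0]]
150 [[247.0, -433.0], [274.0, -257.0], [214.0, -124.0], [102.0, -130.0]]
300 [[244.0, -472.0], [263.0, -342.0], [219.0, -244.0], [136.0, -249.0]]
350 [[242.0, -485.0], [260.0, -371.0], [221.0, -284.0], [148.0, -288.0]]
400 [[241.0, -498.0], [256.0, -399.0], [222.0, -324.0], [159.0, -328.0]]
430 [[240.0, -506.0], [254.0, -416.0], [223.0, -348.0], [166.0, -351.0]]
450 [[240.0, -512.0], [253.0, -428.0], [224.0, -364.0], [170.0, -367.0]]
500 [[239.0, -525.0], [249.0, -456.0], [226.0, -404.0], [182.0, -407.0]]
sidebox [[ 315. -380.  150.]
 [ 325. -491.  150.]] roundbase [[ -14.  -34.    0.]
 [ 101. -103.    0.]
 [-104. -109.    0.]]
```

Emit:
move_arm(
  rows=[
    [2, -1.8, -1, 0, 100],
    [4, -3.6, 0, 0, 100],
    [4, -3.6, 0, 0, 100],
    [4, -3.6, 0, 0, 100],
    [4, -3.6, 0, 0, 100],
  ],
)

```text
t: 1.68
ee_pos: [295.6, -396.8, 534.1]
orientation: [-3.112, -0.415, 0.001]
ft_force: [1.1, -1.2, 0.3]
width: 87.7
grasp_force: 0.0
```

Emit:
move_arm(
  rows=[
    [3.6, -3.35, 0, 0, 100],
    [3.6, -3.35, 0, 0, 100],
    [3.6, -3.35, 0, 0, 100],
    [3.6, -3.35, 0, 0, 100],
    [0, 0, -1, 0, 100],
  ],
)

```text
t: 2.3
ee_pos: [399.2, -229.1, 543.8]
orientation: [-3.111, -0.423, 0.003]
ft_force: [0.3, 0.5, -0.3]
width: 88.0
grasp_force: 0.0
```

```bash
python3 - <<'E'
from h import *
o=get_obs();print(o['t'],o['ee_pos'],o['qpos'],o['orientation'])
cw=optics.calibration('wrist');im=optics.get_image('wrist');cv2.imwrite('pics/w2.png',im)
print(cw['xyz'],cw['orientation'])
E
```

```text
2.3 [ 399.18958563 -229.14606731  543.83367534] [-5.47467421e-01 -5.30506521e-02  1.45239180e+00  7.02753114e-04
  1.74530946e+00  7.53373151e-01] [-3.11054726e+00 -4.22615168e-01  3.03940573e-03]
[ 468.98950947 -210.064783    733.41945713] [ 2.32230089 -1.76660503 -0.24263022]
```

View pics/w2.png

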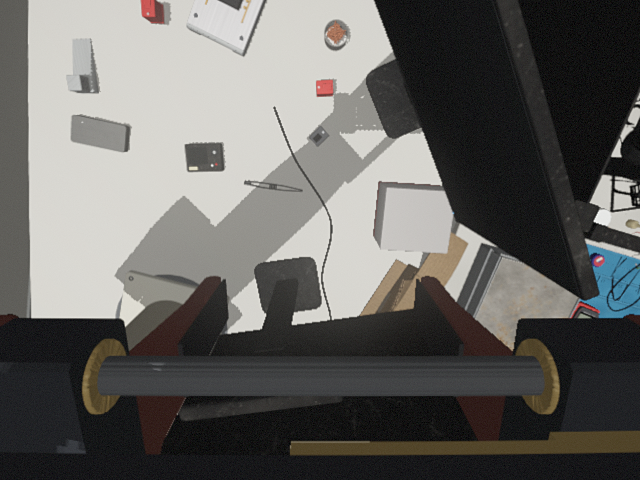

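The relay is at (319,136) with a red look-alike at (325,88). The tester is at (204,156), the wedge at (82,65), the fixture top centre, and monitor 2 on the right.

Emit:
move_arm(
  rows=[
    [0, 0, 5, 0, 100],
    [0, 0, 6, 0, 100],
    [0, 0, 6, 0, 100],
    [0, 0, 6, 0, 100],
    [0, 0, 5, 0, 100],
    [0, 0, 2, 0, 100],
    [0, 0, 0, 0, 100],
  ],
)

```text
t: 3.22
ee_pos: [397.0, -232.7, 243.6]
orientation: [-3.112, -0.412, 0.005]
ft_force: [-0.5, 0.6, 1.1]
width: 87.5
grasp_force: 0.0
```

```bash
cat >> h.py <<'E'
from scipy.optimize import minimize
def mask(c,parts,p):
    m=np.zeros((480,640),np.uint8)
    for P in parts:
        q=proj(c,place(P,*p[:3]))
        cv2.fillConvexPoly(m,cv2.convexHull((q*16).round().astype(np.int32)),1,shift=4)
    return m
def fit(views,parts,p0):
    def cost(p):
        s=0
        for c,M in views:
            m=mask(c,parts,p)>0; s+=1-(m&M).sum()/max(1,(m|M).sum())
        return s/len(views)
    best=None
    for dy in(0,.6,-.6):
        x0=np.array(p0,float)+[0,0,dy]
        r=minimize(cost,x0,method='Nelder-Mead',options=dict(initial_simplex=np.vstack([x0]+[x0+d for d in([12,0,0],[0,12,0],[0,0,.25])]),xatol=.05,fatol=1e-4,maxiter=400))
        if best is None or r.fun<best.fun: best=r
    return best.x,best.fun
RELAY=[box(22,16,0,12),box(30,24,12,50)]
i=lambda x,z:[[x,a*16,z] for a in(-1,1)]
WEDGE=[box(26,24,0,46),np.array(i(-13,0)+i(79,0)+i(79,3)+i(13,19.5)+i(-13,19.5),float)]
PLATE=[box(130,105,12,22,65,0)]
def regs(cam,label,near,tol=40):
    c=optics.calibration(cam);optics.get_image(cam);c=optics.calibration(cam)
    L=spotter.regions_of(cam,label);out=[(d['conf'],np.round(d['point']).tolist(),d['region']) for d in L]
    print(cam,label,[(round(a,2),b,int(r.sum())) for a,b,r in out])
    z=[o for o in out if np.hypot(*(np.array(o[1])-near))<tol]
    return (c,z[0][2]) if z else None
E
python3 - <<'E'
from h import *
o=get_obs();print(o['t'],o['ee_pos'])
cw=optics.calibration('wrist');pr=proj(cw,[[470,-206,25]])[0];print(pr)
v=regs('wrist','relay',pr,60)
cv2.imwrite('pics/w3.png',optics.get_image('wrist'))
if v:
    for p0 in([470,-206,0],[470,-206,1.57]): print('relay',fit([v],RELAY,p0))
vs=[regs('side','wedge',[405,163]),regs('scene','wedge',[245,340])]
print('wedge',[fit([x for x in vs if x],WEDGE,[446,230,y]) for y in(0.,-.8,.8)])
vp=[regs('side','plate',[333,275]),regs('scene','plate',[292,245])]
E
```

```text
3.225 [ 397.03700659 -232.65664483  243.57354432]
[314.54394082 132.32720137]
wrist relay [(0.77, [316.0, 129.0], 669), (0.73, [322.0, 41.0], 1036)]
relay (array([ 471.77026857, -204.04474739,   -0.52347631]), np.float64(0.1595477386934674))
relay (array([ 472.18746836, -204.92130646,    2.61625762]), np.float64(0.16060225846925968))
side wedge [(0.57, [406.0, 164.0], 807)]
scene wedge [(0.61, [247.0, 340.0], 1724)]
wedge [(array([4.46765956e+02, 2.28448996e+02, 2.76749961e-01]), np.float64(0.07588544089308263)), (array([4.48258560e+02, 2.27603352e+02, 2.98039111e-01]), np.float64(0.08064910231177963)), (array([4.46908557e+02, 2.28390376e+02, 2.79132495e-01]), np.float64(0.07562049819420436))]
side plate [(0.59, [330.0, 272.0], 3566)]
scene plate [(0.61, [296.0, 244.0], 2161)]
```

```bash
cat >> h.py <<'E'
NOSE=box(12,105,10,22,0,0)
PL2=[box(140,105,10,22,64,0),box(50,44,22,37,80,0)]
E
python3 - <<'E'
from h import *
vp=[regs('side','plate',[333,275]),regs('scene','plate',[292,245])]
for parts in(PL2,):
  for y in(0,.2,-.2):
    x,f=fit(vp,parts,[580,5,y]);print(x.round(3),round(f,3),[fit([v],parts,x)[0].round(2).tolist() for v in vp] if y==0 else '')
vs=regs('side','socket',[333,275]); vc=regs('scene','socket',[292,235])
m=np.hstack([cv2.resize((v[1]*255).astype('uint8')[y:y+110,x:x+110],(400,400),interpolation=0) for v,x,y in((vp[0],280,220),(vp[1],237,190))])
print([np.c_[np.nonzero(v[1])].mean(0) for v in(vs,vc) if v],[x.shape for x in [m]])
for v,n in((vp[0],'side'),(vp[1],'scene')):
    q=mask(v[0],PL2,x); print(n,(q>0).sum(),v[1].sum(),((q>0)&~v[1]).sum(),(~(q>0)&v[1]).sum())
E
```

```text
side plate [(0.56, [332.0, 272.0], 3583)]
scene plate [(0.69, [296.0, 246.0], 2186)]
[ 5.85635e+02  1.11710e+01 -1.70000e-01] 0.114 [[574.06, 14.73, -0.18], [587.6, 9.37, -0.2]]
[ 5.85337e+02  1.12240e+01 -1.65000e-01] 0.114 
[ 5.85798e+02  1.12500e+01 -1.67000e-01] 0.114 
side socket [(0.85, [329.0, 270.0], 3556)]
scene socket [(0.76, [296.0, 244.0], 2146), (0.36, [436.0, 240.0], 464)]
[array([270.5852081 , 330.50281215]), array([245.35228332, 294.55684995])] [(400, 800)]
side 4043 3583 467 7
scene 2454 2186 270 2
```

Emit:
move_arm(
  rows=[
    [3, -2, 3, 9, 100],
    [0, 0, 4, 9, 100],
    [0, 0, 4, 9, 100],
    [0, 0, 0, 9, 100],
    [0, 0, 0, 9, 100],
    [0, 0, 0, 0, 100],
  ],
)

```text
t: 4.92
ee_pos: [422.6, -205.6, 134.9]
orientation: [-3.036, 0.806, 0.0]
ft_force: [-0.2, -0.1, 0.5]
width: 87.9
grasp_force: 0.0
```

```bash
python3 - <<'E'
from h import *
o=get_obs();print(o['t'],o['ee_pos'],o['orientation'],R.from_rotvec(o['orientation']).as_matrix()[:2,:2].round(3).tolist())
cw=optics.calibration('wrist');pr=proj(cw,[[472,-204,25]])[0];print(pr)
v=regs('wrist','relay',pr,60)
if v:
    print(cv2.minAreaRect(np.argwhere(v[1])[:,::-1].astype(np.float32)))
    for y in(-.52,1.05): print('relay',fit([v],RELAY,[472,-204,y]))
im=optics.get_image('wrist')
a,b=np.int32(pr);a=max(0,a-80);b=max(0,b-80)
cr=im[b:b+160,a:a+160].copy()
cv2.imwrite('pics/c3.png',cv2.resize(cr,None,fx=3.5,fy=3.5,interpolation=2))
E
```

```text
4.925 [ 422.58336164 -205.57265166  134.93507259] [-3.03626868e+00  8.06367728e-01  4.28444788e-04] [[0.868, -0.496], [-0.496, -0.868]]
[287.42849463 177.35954691]
wrist relay [(0.92, [216.0, 90.0], 1942), (0.55, [289.0, 180.0], 1411)]
((287.5, 180.5), (43.0, 33.0), 90.0)
relay (array([ 470.55535637, -204.5762426 ,   -0.62575704]), np.float64(0.10921717171717171))
relay (array([ 470.68608903, -204.91465518,    2.5528206 ]), np.float64(0.11257861635220123))
```

View pics/c3.png

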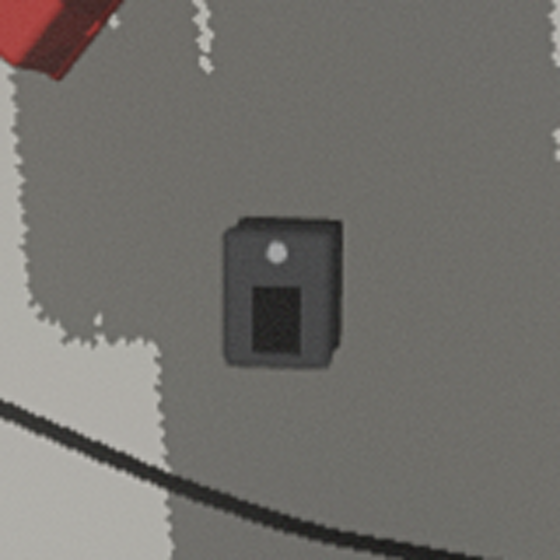

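The crop shows the grey relay, with its long side along the tool's x and the tool square to it. Its top-face centre is at about (286.7,182) in the full picture.

```bash
python3 - <<'E'
from h import *
o=get_obs();Rm=R.from_rotvec(o['orientation']).as_matrix()
cw=optics.calibration('wrist');p=onz(cw,[[286.7,182]],50)[0];print(p)
for q in(p,[470.6,-204.7,0]): print(Rm.T@(np.array(q)-o['ee_pos']))
print(o['ee_pos'])
E
```

```text
[ 470.56272575 -204.89415177   50.        ]
[ 41.24649842 -24.35280209  85.21090291]
[ 41.16976628 -24.53866216 135.21088944]
[ 422.6489081  -205.62428519  135.19955141]
```

Emit:
move_arm(
  rows=[
    [2, -1.2, 0, 0, 60],
    [2.1, -1.2, 0, 0, 60],
    [0, 0, 4, 0, 60],
    [0, 0, 4, 0, 60],
    [0, 0, 2.7, 0, 60],
    [0, 0, 1, 0, 60],
    [0, 0, 0, 0, 60],
  ],
)

```text
t: 5.95
ee_pos: [470.0, -205.2, 18.0]
orientation: [-3.036, 0.807, 0.001]
ft_force: [0.1, 0.1, 1.2]
width: 52.8
grasp_force: 0.0
```

Emit:
move_arm(
  rows=[
    [0, 0, 0, 0, 0],
    [0, 0, 0, 0, 0],
    [0, 0, 0, 0, 0],
    [0, 0, 0, 0, 0],
    [0, 0, 0, 0, 0],
  ],
)

```text
t: 6.58
ee_pos: [470.5, -205.3, 18.6]
orientation: [3.036, -0.809, 0.002]
ft_force: [0.2, -0.6, 5.7]
width: 23.4
grasp_force: 29.9
```

Emit:
move_arm(
  rows=[
    [0, 0, -5, 0, 0],
    [0, 0, -6, 0, 0],
    [0, 0, -6, 0, 0],
    [-0.6, -4.7, 0, 0, 0],
    [-0.6, -4.7, 0, 0, 0],
    [-0.6, -4.7, 0, 0, 0],
    [-0.6, -4.7, 0, 0, 0],
    [-0.6, -4.7, 0, -10, 0],
    [0, 0, 0, -10, 0],
    [0, 0, 0, 0, 0],
  ],
)

```text
t: 7.82
ee_pos: [560.6, 14.2, 187.6]
orientation: [3.13, -0.27, -0.002]
ft_force: [-0.3, -0.3, -0.5]
width: 23.5
grasp_force: 29.9
```

```bash
python3 - <<'E'
from h import *
o=get_obs();print(o['t'],o['ee_pos'],o['orientation'],o['width'],o['grasp_force'])
cw=optics.calibration('wrist');print(proj(cw,[[664,-2,37],[585,11,10]]))
im=optics.get_image('wrist');cv2.imwrite('pics/w4.png',im)
E
```

```text
7.825 [560.56367123  14.19438835 187.64123445] [ 3.12984923e+00 -2.69837922e-01 -1.50622105e-03] 23.479909793520218 29.872865080833435
[[318.11909123  98.60547789]
 [319.12331558 188.15153324]]
```

View pics/w4.png

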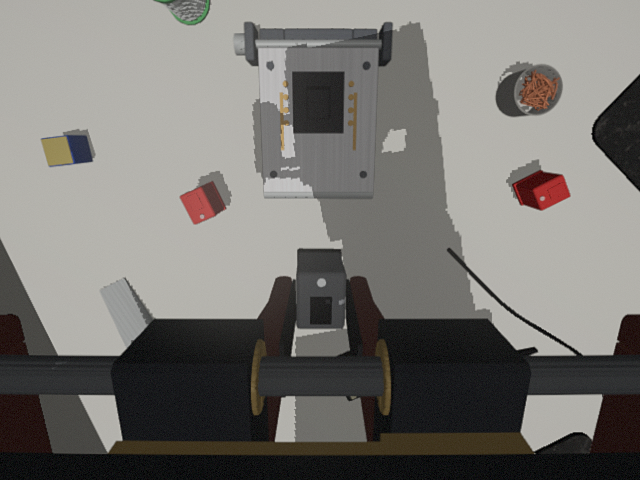

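The wrist view shows the held relay at (321,300). The socket block spans (293,72) to (344,132), and the nose bar runs from (264,193) to (374,198). One red look-alike is at (203,202).

```bash
cat > m.py <<'E'
from h import *
def measure(x0,lo=48):
    o=get_obs();cw=optics.calibration('wrist');im=optics.get_image('wrist')
    g=cv2.cvtColor(im,cv2.COLOR_BGR2GRAY)
    Rm=R.from_rotvec(o['orientation']).as_matrix()
    bm=mask(cw,[box(66,60,22,37,80,0)],x0)
    B=((g<lo)&(bm>0)).astype(np.uint8)
    B=cv2.morphologyEx(cv2.morphologyEx(B,cv2.MORPH_OPEN,np.ones((3,3))),cv2.MORPH_CLOSE,np.ones((7,7)))
    n,l,s,_=cv2.connectedComponentsWithStats(B);B=l==1+np.argmax(s[1:,4])
    x,f=fit([(cw,B)],[box(50,44,22,37,80,0)],x0)
    return o,cw,im,g,Rm,B,x,f
E
python3 - <<'E'
from m import *
o,cw,im,g,Rm,B,x,f=measure([585,11,-.17])
print(g[95:110:5,285:350:4]);print(B.sum(),'block',x.round(3),round(f,3),cv2.minAreaRect(np.argwhere(B)[:,::-1].astype(np.float32)))
soc=x[:2]+80*np.array([np.cos(x[2]),np.sin(x[2])]);print('socket',soc,'tool',Rm.T@(np.r_[soc,37]-o['ee_pos']),'toolyaw',np.arctan2(Rm[1,0],Rm[0,0]))
v=regs('wrist','plate',[320,130],60)
if v: print('plate',v[1].sum(),fit([v],[box(126,105,10,22,57,0),box(50,44,22,37,80,0)],x))
# held relay top face corners predicted
P=o['ee_pos']+(Rm@np.array([[a*15,b*12,-32.] for a in(-1,1) for b in(-1,1)]).T).T
print(proj(cw,P).round(1).tolist())
print(g[300,285:360:2].tolist()); print(g[240:345:3,330].tolist())
E
```

```text
[[156 117  44  47  44  40  44  44  36  38  37  37  39  44  33 116  95]
 [146 114  46  44  46  37  44  41  37  40  38  36  36  37  34 115  96]
 [188 122  46  47  46  40  43  41  38  41  35  36  39  38  34 117 113]]
2460 block [ 5.81206e+02  9.28200e+00 -1.75000e-01] 0.241 ((318.0, 102.0), (60.0, 46.0), 90.0)
socket [659.9896994   -4.61256591] tool [101.30489413   0.69409013 150.6364462 ] toolyaw -0.1748260378772883
wrist plate [(0.83, [318.0, 119.0], 17449)]
plate 17449 (array([ 5.87453942e+02,  1.17881148e+01, -1.72755630e-01]), np.float64(0.039358434762825634))
[[294.7, 331.0], [346.0, 330.9], [293.5, 270.6], [347.2, 270.5]]
[42, 45, 41, 45, 43, 48, 64, 73, 74, 77, 73, 74, 71, 37, 37, 37, 35, 40, 33, 33, 51, 49, 33, 32, 71, 68, 97, 101, 126, 108, 87, 24, 26, 31, 36, 32, 37, 34]
[181, 179, 179, 51, 51, 57, 60, 60, 60, 56, 56, 69, 74, 73, 75, 74, 73, 71, 69, 33, 32, 31, 29, 26, 30, 29, 29, 25, 50, 62, 158, 109, 111, 112, 112]
```

Emit:
move_arm(
  rows=[
    [1, 0, 3, 0, 0],
    [1, 0, 4, 0, 0],
    [0, 0, 0, 0, 0],
  ],
)

```text
t: 8.4
ee_pos: [578.6, 9.6, 115.6]
orientation: [3.129, -0.273, -0.009]
ft_force: [-0.7, 0.4, -0.2]
width: 23.3
grasp_force: 29.9
```

```bash
python3 - <<'E'
from m import *
v=regs('wrist','plate',[320,130],90)
if v: print('plate',v[1].sum(),fit([v],[box(126,105,10,22,57,0),box(50,44,22,37,80,0)],[586,11,-.172]))
for lo in(70,80):
    o,cw,im,g,Rm,B,x,f=measure([586,11,-.172],lo)
    print(o['ee_pos'],B.sum(),'block',x.round(3),round(f,3),cv2.minAreaRect(np.argwhere(B)[:,::-1].astype(np.float32)))
    soc=x[:2]+80*np.array([np.cos(x[2]),np.sin(x[2])]);print('socket',soc,'tool',Rm.T@(np.r_[soc,37]-o['ee_pos']),'toolyaw',np.arctan2(Rm[1,0],Rm[0,0]))
q=proj(cw,place(box(50,44,22,37,80,0),*x));print(q.round().tolist())
a,b=np.int32(q.mean(0))-60;b=max(b,0)
cr=np.clip(im[b:b+120,a:a+120]*1.8,0,255).astype('uint8')
cr=cv2.resize(cr,None,fx=5,fy=5,interpolation=2);print('crop origin',a,b)
cv2.imwrite('pics/c4.png',cr)
E
```

```text
wrist plate [(0.86, [318.0, 140.0], 26453)]
plate 26453 (array([ 5.89726993e+02,  1.18276539e+01, -1.72607593e-01]), np.float64(0.04257567751188951))
[580.5265394    9.85484024 118.62157997] 4671 block [ 5.82334e+02  1.34300e+01 -1.76000e-01] 0.044 ((315.4999694824219, 122.99998474121094), (73.99998474121094, 62.99999237060547), 90.0)
socket [ 6.61099080e+02 -5.72651469e-01] tool [81.19920586 -3.60682895 81.58694114] toolyaw -0.17308245073215897
[581.06850622   9.98345847 119.33347566] 4698 block [ 5.82086e+02  1.29050e+01 -1.74000e-01] 0.023 ((316.0, 125.0), (74.0, 64.0), 90.0)
socket [660.88212253  -0.9233871 ] tool [80.40137578 -2.94900933 82.43115891] toolyaw -0.17267419694582153
[[346.0, 161.0], [287.0, 161.0], [347.0, 90.0], [285.0, 90.0], [347.0, 162.0], [285.0, 162.0], [348.0, 88.0], [284.0, 87.0]]
crop origin 256 65
```

View pics/c4.png

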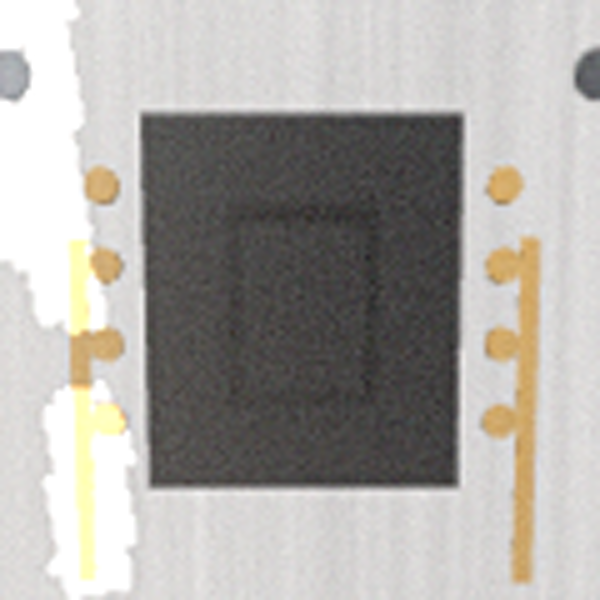

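The crop shows the square block at (284–348, 88–162), with the socket hole centred at about (316.8,126). The tool is square to it.

```bash
python3 - <<'E'
from m import *
for lo in(80,85,80):
    o,cw,im,g,Rm,B,x,f=measure([582,13,-.173],lo)
    soc=x[:2]+80*np.array([np.cos(x[2]),np.sin(x[2])]);r=cv2.minAreaRect(np.argwhere(B)[:,::-1].astype(np.float32))
    s2=onz(cw,[r[0]],37)[0]
    print(o['ee_pos'],B.sum(),'block',x.round(3),round(f,3),r,'socket',soc,s2,'tool',Rm.T@(np.r_[soc,37]-o['ee_pos']),'toolyaw',np.arctan2(Rm[1,0],Rm[0,0]))
P=o['ee_pos']+(Rm@np.array([[a*15,b*12,-32.] for a in(-1,1) for b in(-1,1)]).T).T
print(proj(cw,P).round(1).tolist())
g=np.mean([g[r] for r in range(296,312)],0);print(g[285:360].round().astype(int).tolist())
E
```

```text
[581.33835443  10.07565018 119.68598426] 4716 block [ 5.82424e+02  1.30180e+01 -1.75000e-01] 0.019 ((316.4999694824219, 124.99998474121094), (62.99999237060547, 73.99998474121094), 0.0) socket [661.20144585  -0.91414186] [661.73140993  -1.2565432   37.        ] tool [80.39189262 -2.83613042 82.85505934] toolyaw -0.17234225205346188
[581.4090795   10.14183029 119.77471321] 4734 block [ 5.82377e+02  1.23570e+01 -1.72000e-01] 0.014 ((316.4999694824219, 124.99998474121094), (62.99999237060547, 73.99998474121094), -0.0) socket [661.19944729  -1.3190274 ] [661.84402144  -1.1612525   37.        ] tool [80.37385033 -2.33817341 82.97038222] toolyaw -0.17210332696506847
[581.36551374  10.19656292 119.71933563] 4717 block [ 5.8234e+02  1.2353e+01 -1.7100e-01] 0.018 ((316.5, 125.0), (74.0, 63.0), 90.0) socket [661.17013339  -1.27974561] [661.79739884  -1.08944881  37.        ] tool [80.38968063 -2.31000195 82.91643143] toolyaw -0.17191742910098695
[[294.7, 331.0], [346.0, 330.9], [293.5, 270.6], [347.2, 270.5]]
[50, 48, 47, 45, 43, 42, 43, 41, 42, 39, 45, 72, 70, 70, 74, 77, 77, 76, 76, 76, 76, 76, 76, 76, 75, 45, 37, 39, 38, 38, 38, 38, 38, 37, 37, 37, 37, 37, 36, 37, 35, 37, 36, 34, 34, 33, 42, 72, 74, 73, 72, 73, 72, 73, 72, 73, 72, 71, 67, 65, 64, 30, 26, 29, 29, 27, 30, 30, 30, 33, 35, 38, 37, 36, 38]
```

Emit:
move_arm(
  rows=[
    [4, -0.1, 0, 0, 0],
    [4.05, -0.16, 0, 0, 0],
    [0, 0, 3, 0, 0],
    [0, 0, 2.5, 0, 0],
    [0, 0, 0, 0, 0],
    [0, 0, 0, 0, 0],
    [0, 0, 0, 0, 0],
  ],
)

```text
t: 9.62
ee_pos: [661.4, -0.9, 64.7]
orientation: [-3.13, 0.269, -0.004]
ft_force: [-0.0, -0.3, -0.8]
width: 23.6
grasp_force: 29.9
```

Emit:
move_arm(
  rows=[
    [0, 0, 0.8, 0, 0],
    [0, 0, 0.3, 0, 0],
    [0, 0, 0.2, 0, 0],
    [0, 0, 0, 0, 0],
  ],
)

```text
t: 10.12
ee_pos: [660.3, -1.1, 49.8]
orientation: [3.13, -0.269, -0.0]
ft_force: [0.2, -1.2, -1.9]
width: 23.5
grasp_force: 29.8
```

Emit:
move_arm(
  rows=[
    [0, 0, 0.3, 0, 0],
    [0, 0, 0.3, 0, 0],
    [0, 0, 0.2, 0, 0],
    [0, 0, 0, 0, 0],
    [0, 0, 0, 0, 0],
  ],
)

```text
t: 10.75
ee_pos: [660.9, -0.8, 43.6]
orientation: [-3.13, 0.269, -0.002]
ft_force: [-2.8, -0.8, 11.6]
width: 23.4
grasp_force: 29.9
```

Emit:
move_arm(
  rows=[
    [0, 0, 0, 0, 50],
    [0, 0, 0, 0, 50],
    [0, 0, 0, 0, 50],
    [0, 0, 0, 0, 50],
    [0, 0, -4, 0, 50],
    [0, 0, -6, 0, 50],
    [0, 0, -5, 0, 50],
    [0, 0, 0, 0, 50],
  ],
)

```text
t: 11.75
ee_pos: [663.4, -1.0, 197.1]
orientation: [-3.129, 0.269, -0.014]
ft_force: [0.4, 0.5, -0.9]
width: 44.2
grasp_force: 0.0
```

```bash
python3 - <<'E'
from h import *
o=get_obs();print(o['t'],o['ee_pos'],o['width'])
# relay in socket: fit upright box with given base height in scene/side/wrist
th=-.172;s=np.array([660.9,-1.0])
for cam in('scene','side','wrist'):
    c=optics.calibration(cam);q=proj(c,[[*s,55]])[0]
    v=regs(cam,'relay',q,25)
    if v:
        m=mask(c,[box(30,24,37,75)],[*s,th])>0
        for dz in(0,3,6,10):
            P=[box(30,24,37+dz,75+dz)];r=fit([v],P,[*s,th]);print(cam,dz,r[0].round(2),round(r[1],3),'at socket',round(1-((mk:=mask(c,P,[*s,th])>0)&v[1]).sum()/(mk|v[1]).sum(),3))
E
```

```text
11.75 [663.38833155  -0.9623981  197.09596531] 44.2113439526982
scene relay [(0.93, [260.0, 266.0], 629), (0.67, [285.0, 224.0], 370), (0.54, [400.0, 228.0], 379)]
scene 0 [665.62  -5.2    0.89] 0.13 at socket 0.257
scene 3 [ 6.5975e+02  6.3000e-01 -4.7000e-01] 0.136 at socket 0.261
scene 6 [ 6.5366e+02  5.2300e+00 -4.7000e-01] 0.144 at socket 0.336
scene 10 [646.1   10.61   0.87] 0.146 at socket 0.442
side relay [(0.62, [329.0, 269.0], 302), (0.54, [224.0, 256.0], 161)]
side 0 [ 6.6143e+02 -1.0600e+00 -3.6000e-01] 0.112 at socket 0.175
side 3 [ 6.6243e+02 -1.2600e+00 -3.6000e-01] 0.112 at socket 0.184
side 6 [ 6.6364e+02 -2.1600e+00 -3.4000e-01] 0.112 at socket 0.226
side 10 [ 6.6502e+02 -2.3000e+00 -3.4000e-01] 0.112 at socket 0.281
wrist relay [(0.87, [525.0, 284.0], 1403), (0.69, [319.0, 224.0], 1123), (0.63, [214.0, 296.0], 1149), (0.57, [394.0, 89.0], 1669)]
wrist 0 [ 6.6024e+02 -9.0000e-02 -1.7000e-01] 0.102 at socket 0.105
wrist 3 [ 6.6071e+02 -3.0000e-01 -1.9000e-01] 0.132 at socket 0.142
wrist 6 [ 6.609e+02 -7.800e-01 -1.700e-01] 0.143 at socket 0.159
wrist 10 [ 6.6277e+02 -9.7000e-01 -1.8000e-01] 0.152 at socket 0.193
```

Emit:
move_arm(
  rows=[
    [-4.4, -2.4, 0, 0, 60],
    [-4.4, -2.4, 0, 0, 60],
    [-4.4, -2.4, 0, 0, 60],
    [-4.4, -2.4, 0, 0, 60],
    [-4.4, -2.4, 0, 0, 60],
    [-4.4, -2.4, 0, 0, 60],
    [-4.4, -2.4, 0, -8, 60],
    [0, 0, 2, -9, 60],
    [0, 0, 2, -8.7, 60],
    [0, 0, 0, 0, 60],
  ],
)

```text
t: 13.3
ee_pos: [384.0, 216.5, 150.4]
orientation: [3.11, 0.432, -0.007]
ft_force: [0.5, -0.6, -0.3]
width: 52.5
grasp_force: 0.0
```

```bash
python3 - <<'E'
from h import *
o=get_obs();Rm=R.from_rotvec(o['orientation']).as_matrix();print(o['t'],o['ee_pos'],np.arctan2(Rm[1,0],Rm[0,0]))
cw=optics.calibration('wrist');q=proj(cw,[[447,228,30],[490,240,0]]);print(q)
v=regs('wrist','wedge',q[1],80)
if v:
    for y in(.28,.1):
        x,f=fit([v],WEDGE,[447,228.4,y]);print(x.round(3),round(f,3),v[1].sum())
    print('tool',Rm.T@(np.r_[x[:2],8]-get_obs()['ee_pos']))
E
```

```text
13.3 [383.96719115 216.53112413 150.36508891] 0.27610344252528257
[[327.95442729 148.18098503]
 [327.67756193  93.22388757]]
wrist wedge [(0.67, [328.0, 110.0], 4593), (0.65, [543.0, 288.0], 4345)]
[4.45784e+02 2.28170e+02 2.75000e-01] 0.024 4593
[4.45776e+02 2.28370e+02 2.72000e-01] 0.024 4593
tool [ 61.76273232   5.38790298 143.60959523]
```

Emit:
move_arm(
  rows=[
    [3, 0.25, 0, 0, 60],
    [3.2, 0.29, 0, 0, 60],
    [0, 0, 5, 0, 60],
    [0, 0, 5, 0, 60],
    [0, 0, 3, 0, 60],
    [0, 0, 1, 0, 60],
    [0, 0, 0, 0, 60],
  ],
)

```text
t: 14.28
ee_pos: [447.1, 229.0, 12.4]
orientation: [-3.112, -0.432, -0.0]
ft_force: [0.8, -0.3, 1.4]
width: 52.8
grasp_force: 0.0
```

Emit:
move_arm(
  rows=[
    [0, 0, 0, 0, 0],
    [0, 0, 0, 0, 0],
    [0, 0, 0, 0, 0],
    [0, 0, 0, 0, 0],
    [0, 0, 0, 0, 0],
  ],
)

```text
t: 14.9
ee_pos: [447.1, 229.1, 12.7]
orientation: [-3.111, -0.434, -0.001]
ft_force: [-0.2, -1.1, 7.2]
width: 24.0
grasp_force: 30.0
```

Emit:
move_arm(
  rows=[
    [0, 0, -4, 0, 0],
    [-0.8, 4.9, 0, 0, 0],
    [-0.8, 4.9, 0, 0, 0],
    [-0.8, 4.9, 0, 0, 0],
    [-0.73, 4.9, 0, 8.5, 0],
    [0, 0, 0, 8.5, 0],
    [0, 0, 0, 8.6, 0],
    [0, 0, 0, 0, 0],
    [0, 0, 0, 0, 0],
  ],
)

```text
t: 16.02
ee_pos: [470.0, 32.0, 52.0]
orientation: [3.131, -0.261, -0.0]
ft_force: [1.1, 0.6, -2.7]
width: 23.7
grasp_force: 30.0
```

```bash
cat > w.py <<'E'
from h import *
o=get_obs();Rm=R.from_rotvec(o['orientation']).as_matrix();yaw=np.arctan2(Rm[1,0],Rm[0,0])
F=R.from_euler('z',-.172).as_matrix();n=np.array([582.1,12.8,0])
print(o['t'],o['ee_pos'],'yaw',yaw,'tilt',Rm[:,2],'fix',F.T@(o['ee_pos']-n),o['width'],o['grasp_force'],o['ft_force'])
E
python3 - <<'E'
from w import *
h=o['ee_pos'][2]-12.7
v=regs('wrist','wedge',proj(optics.calibration('wrist'),[o['ee_pos']+Rm[:,0]*35])[0],80)
if v:
    up=[P+[0,0,h] for P in WEDGE]
    x,f=fit([v],up,[*o['ee_pos'][:2],yaw]);print(x,f,F.T@(np.r_[x[:2],0]-n),x[2]-yaw)
v=regs('wrist','plate',proj(optics.calibration('wrist'),[[640,0,22]])[0],80)
E
```

```text
16.025 [470.00374811  31.99657184  51.97937824] yaw -0.16663893559675888 tilt [-3.16237610e-04  7.67713836e-06 -9.99999950e-01] fix [-113.72776223   -0.27231435   51.97937824] 23.664966032209545 29.979117214679718 [ 1.13341895  0.59055457 -2.65878614]
wrist wedge [(0.75, [320.0, 228.0], 11897)]
[ 4.67613980e+02  3.23511619e+01 -1.70900635e-01] 0.05881887270424324 [-116.14295685   -0.33197282    0.        ] -0.004261698979447753
wrist plate [(0.94, [325.0, 33.0], 14119), (0.57, [597.0, 349.0], 311)]
```

Emit:
move_arm(
  rows=[
    [0, 0, 2.5, 0.3, 0],
    [0, 0, 1.1, 0, 0],
    [0, 0, 0.2, 0, 0],
    [0, 0, 0, 0, 0],
    [0, 0, 0, 0, 0],
  ],
)

```text
t: 16.85
ee_pos: [470.6, 31.9, 14.6]
orientation: [-3.129, 0.274, -0.001]
ft_force: [0.7, -0.2, -2.2]
width: 23.3
grasp_force: 30.0
```

Emit:
move_arm(
  rows=[
    [0, 0, 0.2, 0, 0],
    [1, 0, 0, 0, 0],
    [2, 0, 0, 0, 0],
    [1.5, 0, 0, 0, 0],
    [0.5, 0, 0, 0, 0],
    [0, 0, 0, 0, 0],
  ],
)

```text
t: 17.6
ee_pos: [520.0, 23.2, 12.4]
orientation: [-3.129, 0.275, -0.001]
ft_force: [-0.1, 0.8, 4.0]
width: 23.6
grasp_force: 30.0
```

```bash
python3 w.py
```

```text
17.6 [519.9584668   23.20823144  12.43518896] yaw -0.1752940756964854 tilt [ 6.48402892e-04  1.94291731e-04 -9.99999771e-01] fix [-63.00600143  -0.38106888  12.43518896] 23.598446055026695 29.96454030275345 [-0.14357257  0.75973078  3.99582929]
```

Emit:
move_arm(
  rows=[
    [1, 0, 0, 0, 0],
    [0.6, 0, 0, 0, 0],
    [0.5, 0, 0, 0, 0],
    [0.4, 0, 0, 0, 0],
    [0.3, 0, 0, 0, 0],
    [0, 0, 0, 0, 0],
    [0, 0, 0, 0, 0],
  ],
)

```text
t: 18.48
ee_pos: [539.5, 19.0, 12.1]
orientation: [3.129, -0.275, -0.022]
ft_force: [-20.5, 5.3, 24.7]
width: 23.9
grasp_force: 30.0
```

```bash
cat > v.py <<'E'
from w import *
for cam in('scene','side','wrist'):
    c=optics.calibration(cam);v=regs(cam,'plate',proj(c,[[640,0,25]])[0],70)
    if not v: continue
    M=v[1];out=[]
    for lift in(0,2,4,6,8,10):
        t=lift/130.;parts=[]
        for P in [box(126,105,10,22,57,0),box(50,44,22,37,80,0),box(30,24,37,75,80,0)]:
            d=P-[130,0,18];parts.append(R.from_euler('y',t).apply(d)+[130,0,18])
        best=min((1-((m:=mask(c,parts,[582.1+a,12.8+b,-.172])>0)&M).sum()/(m|M).sum(),a,b) for a in(-2,0,2) for b in(-2,0,2))
        out.append((lift,round(best[0],4)))
    print(cam,out)
c=optics.calibration('wrist');v=regs('wrist','wedge',proj(c,[o['ee_pos']+Rm[:,0]*20])[0],90)
E
python3 v.py
```

```text
18.475 [539.54766381  18.99839195  12.06460209] yaw -0.17534526549652452 tilt [-1.3799283e-02  7.6869433e-04 -9.9990449e-01] fix [-42.98532676  -1.17603646  12.06460209] 23.85313727179918 30.010420382022858 [-20.4592042    5.28135118  24.72681375]
scene plate [(0.58, [289.0, 242.0], 1666)]
scene [(0, np.float64(0.4091)), (2, np.float64(0.3998)), (4, np.float64(0.3825)), (6, np.float64(0.383)), (8, np.float64(0.3936)), (10, np.float64(0.4026))]
side plate [(0.84, [327.0, 272.0], 3203)]
side [(0, np.float64(0.1278)), (2, np.float64(0.1333)), (4, np.float64(0.1419)), (6, np.float64(0.1457)), (8, np.float64(0.1545)), (10, np.float64(0.1608))]
wrist plate [(0.81, [320.0, 108.0], 45789)]
wrist [(0, np.float64(0.081)), (2, np.float64(0.0826)), (4, np.float64(0.0875)), (6, np.float64(0.0944)), (8, np.float64(0.1012)), (10, np.float64(0.1098))]
wrist wedge [(0.6, [322.0, 268.0], 7036)]
```

Emit:
move_arm(
  rows=[
    [0, 0, -0.05, 0, 0],
    [0, 0, -0.05, 0, 0],
    [0, 0, 0, 0, 0],
    [0, 0, 0, 0, 0],
  ],
)

```text
t: 19.38
ee_pos: [543.3, 18.4, 12.2]
orientation: [3.129, -0.275, -0.011]
ft_force: [-7.8, 0.3, 3.2]
width: 23.5
grasp_force: 30.0
```

```bash
python3 w.py
```

```text
19.375 [543.29657569  18.44231752  12.18019975] yaw -0.17516719277869294 tilt [-6.82986663e-03  1.79786423e-04 -9.99976660e-01] fix [-39.1965583   -1.08226751  12.18019975] 23.462707848079123 29.99678671360016 [-7.79592583  0.31513391  3.2434287 ]
```

Emit:
move_arm(
  rows=[
    [0.3, 0, 0, 0, 0],
    [0.2, 0, 0, 0, 0],
    [0, 0, 0, 0, 0],
    [0, 0, 0, 0, 0],
    [0, 0, 0, 0, 0],
  ],
)

```text
t: 20.0
ee_pos: [548.1, 17.6, 12.2]
orientation: [3.129, -0.275, -0.011]
ft_force: [-7.9, 0.7, 3.4]
width: 23.7
grasp_force: 30.0
```

```bash
cat > v2.py <<'E'
from w import *
# refine lift: brightness-free check, fit lift+pose on wrist & scene masks
def parts(l):
    t=l/130.;return [R.from_euler('y',t).apply(P-[130,0,18])+[130,0,18] for P in (box(126,105,10,22,57,0),box(50,44,22,37,80,0))]
c=optics.calibration('wrist');optics.get_image('wrist');c=optics.calibration('wrist')
L=spotter.regions_of('wrist','wedge');print([(d['conf'],d['point'],d['region'].sum()) for d in L])
M=L[0]['region'];q=proj(c,[o['ee_pos']-Rm[:,2]*33.5])[0];print('grip top px pred',q)
ys,xs=np.nonzero(M);print('mask bbox',xs.min(),xs.max(),ys.min(),ys.max())
for dx in(-4,-2,-1,0,1):
    p=o['ee_pos']+Rm[:,0]*dx
    pr=proj(c,place(box(26,24,46,46),p[0],p[1],yaw));print(dx,pr.min(0).round(1),pr.max(0).round(1))
E
python3 v2.py
```

```text
20.0 [548.1030467   17.5706133   12.18590311] yaw -0.17513587148907733 tilt [-7.06502524e-03  1.70122057e-04 -9.99975028e-01] fix [-34.31181455  -1.11846645  12.18590311] 23.715968655779864 29.997205138206482 [-7.88270952  0.71932312  3.41409034]
[(0.62, [319.5, 276.1], np.int64(5982)), (0.4, [320.1, 120.2], np.int64(48191))]
grip top px pred [320.31397846 302.85361191]
mask bbox 290 351 229 334
-4 [293.5 285.1] [347.3 337.1]
-2 [293.4 280.9] [347.4 333.2]
-1 [293.4 278.8] [347.4 331.3]
0 [293.3 276.7] [347.5 329.4]
1 [293.3 274.6] [347.5 327.4]
```

```bash
python3 - <<'E'
from w import *
optics.get_image('wrist');c=optics.calibration('wrist')
L=spotter.regions_of('wrist','plate');M=L[0]['region'];print(L[0]['conf'])
for r in range(196,240,4):
    x=np.nonzero(M[r])[0];print(r,(x.min(),x.max()) if len(x) else None,end=' ')
print()
for l in(0,2,4,6,8): print(l,proj(c,[n+F@np.array([0,b*52.5,16+l]) for b in(1,-1)]).round(1).tolist(),proj(c,[n+F@np.array([-6,0,16+l])])[0].round(1))
E
```

```text
20.1 [548.08960902  17.53886983  12.17652426] yaw -0.17513171735133418 tilt [-7.10050489e-03  1.47264427e-04 -9.99974780e-01] fix [-34.31962095  -1.15204142  12.17652426] 23.579420161820646 29.997076392173767 [-7.825246    0.95215781  3.39559031]
0.77
196 (np.int64(207), np.int64(427)) 200 (np.int64(207), np.int64(427)) 204 (np.int64(208), np.int64(428)) 208 (np.int64(208), np.int64(428)) 212 (np.int64(209), np.int64(427)) 216 (np.int64(209), np.int64(427)) 220 (np.int64(210), np.int64(428)) 224 (np.int64(210), np.int64(426)) 228 (np.int64(212), np.int64(424)) 232 None 236 None 
0 [[214.0, 216.1], [421.7, 215.3]] [317.9 227.2]
2 [[212.9, 216.9], [422.7, 216.1]] [317.9 228.1]
4 [[211.8, 217.7], [423.8, 217.0]] [317.9 229.1]
6 [[210.7, 218.6], [424.9, 217.8]] [317.9 230.1]
8 [[209.5, 219.5], [426.0, 218.7]] [317.8 231.1]
```

```bash
python3 - <<'E'
from w import *
g=cv2.cvtColor(optics.get_image('wrist'),cv2.COLOR_BGR2GRAY).astype(float)
for r in(205,214,217,220):
    m=g[r-1:r+2].mean(0);print(r,m[200:222].round().astype(int).tolist(),m[415:437].round().astype(int).tolist())
print(g[220:240,240:285].mean(1).round().astype(int).tolist(),g[220:240,360:410].mean(1).round().astype(int).tolist())
# reference: earlier lying-plate picture pics/w4.png
h=cv2.cvtColor(cv2.imread('pics/w4.png'),cv2.COLOR_BGR2GRAY).astype(float)
m=h[190:196].mean(0);print(m[255:275].round().astype(int).tolist(),m[365:385].round().astype(int).tolist())
E
```

```text
20.2 [548.10962678  17.53782234  12.18783578] yaw -0.1751272530324033 tilt [-7.05943103e-03  1.51433285e-04 -9.99975070e-01] fix [-34.29971929  -1.14964735  12.18783578] 23.264288552682856 29.997265934944153 [-6.92124335  0.41085781  2.99850451]
205 [133, 132, 131, 132, 133, 132, 133, 132, 116, 117, 131, 130, 130, 131, 130, 131, 130, 128, 127, 157, 207, 206] [125, 125, 125, 128, 128, 130, 131, 128, 128, 128, 129, 119, 116, 132, 129, 128, 131, 128, 129, 129, 129, 130]
214 [132, 133, 132, 132, 131, 133, 132, 134, 132, 119, 122, 129, 130, 130, 130, 130, 129, 155, 208, 211, 208, 206] [123, 122, 125, 125, 127, 126, 127, 125, 125, 127, 123, 115, 122, 130, 129, 128, 130, 128, 129, 130, 129, 130]
217 [132, 132, 132, 132, 133, 133, 132, 132, 133, 122, 112, 113, 113, 114, 114, 113, 111, 111, 136, 181, 180, 179] [116, 114, 115, 117, 116, 116, 115, 117, 116, 117, 112, 115, 130, 130, 128, 129, 129, 128, 129, 130, 129, 128]
220 [133, 131, 133, 131, 133, 133, 131, 132, 131, 126, 112, 111, 112, 112, 113, 112, 112, 109, 116, 179, 186, 184] [119, 118, 118, 118, 117, 119, 118, 118, 118, 118, 117, 119, 128, 129, 130, 128, 128, 129, 130, 129, 130, 130]
[119, 118, 118, 114, 110, 107, 103, 99, 100, 130, 157, 155, 149, 141, 134, 130, 130, 131, 130, 131] [116, 114, 113, 110, 108, 105, 100, 95, 99, 119, 130, 129, 129, 129, 129, 129, 129, 129, 129, 129]
[178, 178, 178, 179, 179, 179, 179, 178, 157, 173, 174, 173, 173, 173, 174, 172, 172, 172, 172, 173] [106, 107, 106, 107, 108, 108, 107, 107, 103, 114, 113, 113, 113, 112, 113, 113, 113, 112, 113, 113]
```

Emit:
move_arm(
  rows=[
    [0.2, 0, 0, 0, 0],
    [0, 0, 0, 0, 0],
    [0, 0, 0, 0, 0],
    [0, 0, 0, 0, 0],
    [0, 0, 0, 0, 0],
    [0, 0, 0, 0, 0],
  ],
)

```text
t: 21.0
ee_pos: [549.9, 17.2, 12.2]
orientation: [3.129, -0.275, -0.011]
ft_force: [-8.8, 0.1, 3.3]
width: 23.5
grasp_force: 30.0
```

```bash
python3 - <<'E'
from w import *
th=-.172
for cam in('wrist','scene','side'):
    optics.get_image(cam);c=optics.calibration(cam)
    q=proj(c,[[661,-1,62]])[0]
    for d in spotter.regions_of(cam,'relay'):
        if np.hypot(*(np.array(d['point'])-q))<30: print(cam,d['conf'],d['point'],q,fit([(c,d['region'])],[box(30,24,38.5,76.5)],[661,-1,th]))
E
```

```text
21.0 [549.94777005  17.2309152   12.18095445] yaw -0.175175782300354 tilt [-7.30856889e-03  1.97769382e-04 -9.99973272e-01] fix [-32.43617074  -1.13742184  12.18095445] 23.47870835854533 29.997475147247314 [-8.8046894   0.12008112  3.32357713]
wrist 0.71 [316.2, 33.7] [316.2191358  13.3236523] (array([ 6.61516234e+02, -2.94597404e-02, -2.04864681e-01]), np.float64(0.0635533707865169))
scene 0.53 [286.5, 226.2] [288.9422904  219.76747201] (array([666.57784636,  -3.6978738 ,   0.85176115]), np.float64(0.572429906542056))
side 0.51 [330.2, 270.4] [332.48671854 269.22255367] (array([ 6.61467392e+02, -1.31873852e+00, -1.83607481e-01]), np.float64(0.1207865168539326))
```

The relay is still home, the wedge is flat and gripped, and the nose is up by about 4 mm, so I'm handing the job in.

```bash
python3 -c "
from workcell import close_job
print(close_job())"
```

```text
the job is handed in; nothing more can be done
None
```

The relay is plugged home and released, and the gripper is still holding the wedge flat under the nose bar; image and geometry estimates put the lift at about 3–4.5 mm. The job is handed in at 21 s, with no verdict returned.

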